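# Swap the melter's hot lid for its flat cover

## Task

The chocolate melter is preheated and its lid is too hot to touch: take the lifter from its cradle, hook it under the lid's loop handle, lift the lid clear, carry it level (never tipped more than 20 degrees, and never touched by the gripper or arm) and set it down gently in the middle of the square drip tray. Hang the lifter back upright in its cradle, and only then slide the melter's flat cover fully home over the open well. Do not knock or shift the bottles, jars and bowl.

Things in the scene. Friction and masses are not known exactly. Their poses are not given: they have to be found in the camera images.
- grip (a point): Lid lifter: centre of its wooden T grip, a level bar 120 mm long along its y, 18 mm thick along x, 20 mm high. A steel shank drops from the bar's middle: 32 mm straight down, then set back 22 mm to -x, to two hook prongs at the foot (see saddle). 150 g. At the start it hangs upright in the cradle, with the cradle's yaw.
- saddle (a point): Lifter's hook: lowest point of its two V-shaped prongs, right below the grip centre: wire centre 108 mm below it, underside 112 mm below. Prongs: 7 mm wire at y = -12 and +12 mm, hooking toward +x; tips 18 mm to +x (front 22 mm), 94 mm below the grip centre (top of wire 90 mm). A loop bar resting in the V has its centre 98 mm below the grip centre.
- lifter: The same lid lifter (origin and axes as grip).
- seat (a point): Lifter cradle (fixed, dark steel, base 90 x 130 mm): where the grip centre is when the lifter hangs there, 135 mm above the table. Two posts 12 mm wide at y = -42 and +42 mm, 125 mm high; the grip lies along y across them between 8 mm high lips 28 mm apart along x. 72 mm are free between the posts. The lifter comes out straight up and may go back either way round.
- lid: Hot steel lid of the melter: flange 124 mm in diameter, origin at the centre of the flange's underside, z up; below it a plug 100 mm in diameter and 8 mm deep; its top rises to 10 mm. 200 to 420 g, balanced about its axis. On it stands a wire loop handle (see loop).
- loop (a point): Centre of the top bar of the lid's loop handle, 58 mm above lid on the lid's axis. The loop is an upright arch of dark 8 mm round wire in the lid's y-z plane: straight level top bar along y from -34 to +34 mm, legs at y = -42 and +42 mm; under the bar 44 mm are free above the lid.
- well (a point): Centre of the mouth of the melter's round well (116 mm across), on the melter's deck, 88 mm above the table; the lid sits there at the start. The melter is a fixed white steel box 160 (x) x 300 (y) x 100 mm; the well is 78 mm to +y of its middle. Axes as the melter's.
- cover (a joint): Flat aluminium cover of the melter on its rails: 0 = pulled right off the well, 0.158 m = fully home over the well (end stop). It slides along the melter's +y, stays where it is left, takes about 2 N. The seated lid blocks its way.
- cover_handle (a point): Centre of the upright black handle in the middle of the cover: 50 mm along the melter's x, 12 mm thick along y, 32 mm high (its top 128 mm above the table, the cover's plate 96 mm). Moves with the cover. Axes as the melter's.
- tray_floor (a point): Centre of the floor of the square drip tray (fixed, 158 x 158 mm outside, 150 inside, walls 10 mm high, floor 4 mm above the table). When the lid lies in it, lid is 8 mm above this point.
- bottle_a_mid (a point): Middle of a white bottle, 54 mm in diameter, 190 mm high (bystander).
- bottle_b_mid (a point): Middle of an amber bottle, 54 mm in diameter, 190 mm high (bystander).
- jar_a_mid (a point): Middle of a clear jar, 60 mm in diameter, 170 mm high (bystander).
- jar_b_mid (a point): Middle of a clear jar with brown label, 60 mm in diameter, 170 mm high (bystander).
- ramekin_mid (a point): Middle of a white bowl, 72 mm in diameter, 40 mm high (bystander). Not listed, all fixed: a pan (65 mm high) and a cake-pop stand (114 mm) beyond the melter, and trays and boxes along the table edges.
Things that resemble listed ones, but are neither listed nor needed, are in the scene too. Leave any pink or purple look-alike of the lid alone.

How it is judged:
By the outcome, as a careful person would: the job done as asked, in the order asked, and still so for the second after the job is handed in, with the robot touching nothing.
It also fails if it takes over 72 s, if anything falls off the work surface, if the arm or the gripper's body presses on something with over 40 N, if the wrist force passes 120 N, or if a joint passes its speed limit or range.

## Robot

A 6-joint arm with a two-finger parallel gripper is mounted at the origin on the work surface. World frame = base frame: x ahead of the robot, y to its left, z up, the work surface at z = 0. Lengths are in m, angles in rad, forces in N, time in s.
With the tool pointing down it reaches from about 0.3 to 0.875 m from the base axis. Payload 6.4 kg.
Tool frame: the origin (TCP) lies at the centre of the arm's flange, where the gripper is bolted on; the fingertips stand 173 mm ahead of it and the grasp point (between the pads) lies 155 mm ahead of it; y points along the fingers, x is the direction in which the jaws open and shut, and the axes are right-handed (so a half turn about y gives the same grasp; the last joint's range is limited). The gripper opens to 85 mm and grips with 20 to 120 N. Pads are 22 mm wide; open, the fingers measure 114 mm over their backs; the gripper's body (76 mm by 85 mm) begins 54 mm behind the grasp point. The pads swing forward as they close: fully open they stand 13 mm farther back than shut.
Start: joints at [-1.411, 0.181, 1.607, -0, 1.354, -0.206], TCP at [0.206, -0.537, 0.405] pointing down, gripper open.
Joint ranges: [-2.99, 2.99], [-0.89, 2.07], [0.3, 2.58], [-1.14, 4.28], [0, 2.63], [-3.12, 3.12]. Speed limits (rad/s): [2.57, 2.57, 3.01, 3.14, 3.14, 3.14].

## Interface

Orientations are given as a unit quaternion [w, x, y, z].
In Python, from cell import r, kin, viewer gives the robot as it stands. The module is installed in compiled form; this text tells all that it offers. Calls block until the motion is done:
- r.move_ptp(position, orientation): joint-space move of the TCP to a pose.
- r.line_to(position, frame=None, v=0.15, stop_force=None): straight line of the TCP; frame=None keeps the orientation; v is the mean speed in m/s. With stop_force (N) it stops when the force on the tool has changed by that much, and returns True; else False.
- r.set_joints(angles): joint-space move.
- r.grip(opening, strength=None): opening from 0.0 (shut) to 1.0 (fully open); strength is the grip in N (None keeps the last); returns when the fingers have stopped.
- r.dwell(seconds).
- kin.solve_ik(position, orientation): joint angles nearest the present ones, or None.
- viewer.read_camera(name): name is "scene" or "side" or "wrist"; returns (picture, depth): 384x512x3 uint8, red, green, blue; 384x512 float32, m along the optical axis (not along the pixel's ray), 0 where there is no reading.
- viewer.camera_model(name): a dict with "fx", "fy", "cx", "cy" (pixels), "k1" (the pictures are not rectified: a ray, as slopes to the right and down, at radius r is drawn at 1 + k1 r^2 times it, then the intrinsics apply), "view" (4x4, takes a point from world to camera coordinates); the wrist camera has in their place "hand_eye" (4x4, takes a point from camera to tool coordinates, whose origin is the TCP and whose axes are the tool frame's). Camera axes: x right, y up, looking along -z (the intrinsics and any distortion apply to the point x, -y, -z); pixel columns grow to the right and rows downward; lengths in m; the calibration is good to about 2 mm. A picture is of the moment at which its call begins: read the wrist's pose just before it. camera_model takes no time and is no camera call.
A pose or a line that the arm cannot do raises r.IKError and nothing moves.
- r.job_done(): hands the job in, once; it reports no verdict.
Readings, each from a call of its own:
- r.read_time_s(): time.
- r.read_joint_pos(): joint angles.
- r.read_joint_vel(): joint speeds.
- r.read_effort(): joint torques, N m.
- r.read_tool_pos(): TCP position.
- r.read_ee_rot(): TCP orientation.
- r.read_ft_force(): force on the tool from outside, world axes, zero at the start.
- r.read_torque(): the same for the moment, N m.
- r.read_width(): opening from 0.0 (shut) to 1.0 (fully open).
Only numpy, scipy, OpenCV 4.12 (cv2) and the standard library are available. Lean on these libraries where they do the work, as an engineer would, in place of code of your own. Each camera call takes 0.05 s, during which the arm holds its last target.

## Working session

There is one attempt and no reset: what is moved stays moved. The work goes in short steps, each a Python script; the robot and the scene stay as the last script left them, time stands still between calls to the robot, and variables do not carry over. Pictures are saved under pics/ and viewed, and the job is handed in when it is done.

```bash
ls; mkdir -p pics
python3 - <<'E'
from cell import r,kin,viewer
import cv2,numpy as np
for n in ["scene","side","wrist"]:
    im,d=viewer.read_camera(n)
    cv2.imwrite(f"pics/{n}0.png",im[:,:,::-1]); np.savez(f"pics/{n}0.npz",im=im,d=d)
    m=viewer.camera_model(n); print(n,{k:(np.round(v,4).tolist()) for k,v in m.items()})
print(r.read_tool_pos(),r.read_ee_rot(),r.read_time_s())
E
```

```text
pics
scene {'fx': 430.1918, 'fy': 430.1918, 'cx': 254.4585, 'cy': 197.3714, 'k1': -0.1239, 'view': [[-0.001, 0.9998, -0.0217, -0.0851], [-0.5998, 0.0168, 0.8, 0.2164], [0.8001, 0.0138, 0.5997, -1.8111], [0.0, 0.0, 0.0, 1.0]]}
side {'fx': 475.1505, 'fy': 475.1505, 'cx': 257.7707, 'cy': 197.3333, 'k1': -0.1057, 'view': [[-0.8772, -0.4798, 0.0178, 0.4942], [0.3701, -0.6521, 0.6617, -0.2108], [-0.3059, 0.587, 0.7496, -1.2613], [0.0, 0.0, 0.0, 1.0]]}
wrist {'fx': 277.1458, 'fy': 277.1458, 'cx': 259.487, 'cy': 191.6859, 'k1': -0.0285, 'hand_eye': [[1.0, -0.0, 0.0006, -0.001], [0.0006, 0.3, -0.9539, 0.0306], [-0.0002, 0.9539, 0.3, 0.0767], [0.0, 0.0, 0.0, 1.0]]}
[ 0.20566672 -0.53676736  0.40398987] [ 0.5829494  -0.58225319  0.40105008 -0.40038737] 0.15
```

View pics/scene0.png

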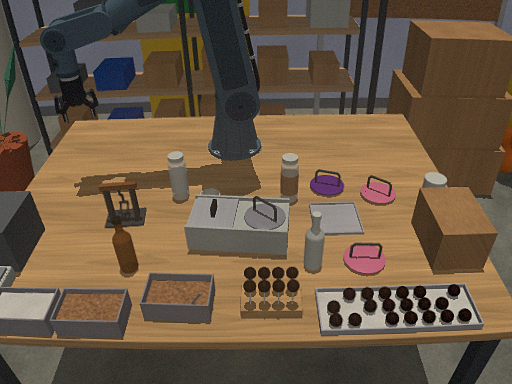

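View pics/side0.png

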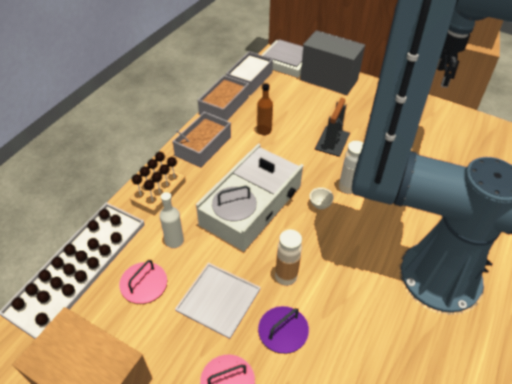

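View pics/wrist0.png

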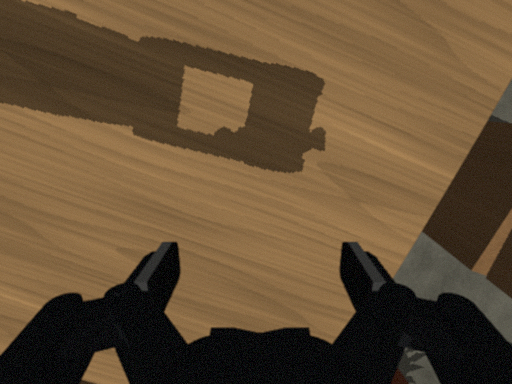

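The scene view shows the real steel lid on the melter at (265,212), with look-alikes purple (327,184) and pink (377,192), (365,258). The drip tray is the grey square at (335,218); other tray-like objects are (25,310) and (398,308). The lifter in its cradle is at (122,203), and the cover handle at (213,207). I choose the steel lid, the grey tray and the wooden T lifter, and will check them in close crops.

```bash
cat > h.py <<'E'
import numpy as np,cv2
from cell import r,kin,viewer
from scipy.spatial.transform import Rotation as R
def RT(q): return R.from_quat([q[1],q[2],q[3],q[0]])
def wq(rot):
    q=rot.as_quat(); return [q[3],q[0],q[1],q[2]]
def c2w(name,pose=None):
    m=viewer.camera_model(name)
    if name!="wrist": return np.linalg.inv(np.array(m["view"]))
    T=np.eye(4); T[:3,:3]=RT(pose[1]).as_matrix(); T[:3,3]=pose[0]
    return T@np.array(m["hand_eye"])
def slopes(name,uv):
    m=viewer.camera_model(name); uv=np.atleast_2d(np.asarray(uv,float))
    K=np.array([[m["fx"],0,m["cx"]],[0,m["fy"],m["cy"]],[0,0,1]])
    return cv2.undistortPoints(uv[:,None],K,np.array([m["k1"],0,0,0,0.]))[:,0]
def onplane(name,uv,z,pose=None):
    T=c2w(name,pose); s=slopes(name,uv)
    d=np.c_[s[:,0],-s[:,1],-np.ones(len(s))]@T[:3,:3].T; o=T[:3,3]
    return o+d*((z-o[2])/d[:,2])[:,None]
def cloud(name,d,pose=None):
    T=c2w(name,pose); h,w=d.shape
    u,v=np.meshgrid(np.arange(w),np.arange(h)); uv=np.c_[u.ravel(),v.ravel()]
    s=slopes(name,uv); z=d.ravel()[:,None]
    p=np.c_[s[:,0],-s[:,1],-np.ones(len(s))]*z
    P=p@T[:3,:3].T+T[:3,3]; P[d.ravel()<=0]=np.nan
    return P.reshape(h,w,3)
def proj(name,P,pose=None):
    m=viewer.camera_model(name); T=np.linalg.inv(c2w(name,pose)); p=np.atleast_2d(P)@T[:3,:3].T+T[:3,3]
    x=p[:,0]/-p[:,2]; y=-p[:,1]/-p[:,2]; k=1+m["k1"]*(x*x+y*y)
    return np.c_[m["fx"]*x*k+m["cx"],m["fy"]*y*k+m["cy"]]
def snap(name,tag,crop=None,s=1):
    pose=(np.array(r.read_tool_pos()),np.array(r.read_ee_rot()))
    im,d=viewer.read_camera(name)
    np.savez(f"pics/{tag}.npz",im=im,d=d,p=pose[0],q=pose[1])
    o=im[:,:,::-1]
    if crop: x0,y0,x1,y1=crop; o=o[y0:y1,x0:x1]
    cv2.imwrite(f"pics/{tag}.png",cv2.resize(o,None,fx=s,fy=s,interpolation=cv2.INTER_CUBIC))
    return im,d,pose
E
python3 - <<'E'
from h import *
for n,c in [("scene",(80,140,400,290)),("side",(110,70,370,370))]:
    im=np.load(f"pics/{n}0.npz")["im"][:,:,::-1]
    x0,y0,x1,y1=c; s=2.5 if n=="scene" else 2
    cv2.imwrite(f"pics/{n}0c.png",cv2.resize(im[y0:y1,x0:x1],None,fx=s,fy=s,interpolation=cv2.INTER_CUBIC))
C={n:cloud(n,np.load(f"pics/{n}0.npz")["d"]) for n in("scene","side")}
for n,px in {"scene":[(265,212),(215,225),(213,207),(118,184),(335,218),(178,155),(122,225),(290,158),(317,215),(210,193)],"side":[(235,210),(240,197),(266,165),(339,110),(220,300),(289,238),(320,195),(353,148)]}.items():
    for u,v in px: print(n,u,v,C[n][v,u].round(3))
E
```

```text
scene 265 212 [0.566 0.12  0.096]
scene 215 225 [ 0.623 -0.028  0.096]
scene 213 207 [ 0.579 -0.034  0.129]
scene 118 184 [ 0.47  -0.347  0.143]
scene 335 218 [0.485 0.352 0.001]
scene 178 155 [ 0.346 -0.167  0.17 ]
scene 122 225 [ 0.511 -0.352  0.006]
scene 290 158 [0.379 0.205 0.17 ]
scene 317 215 [0.699 0.255 0.19 ]
scene 210 193 [ 0.363 -0.07   0.022]
side 235 210 [0.556 0.145 0.099]
side 240 197 [0.568 0.097 0.098]
side 266 165 [ 0.555 -0.03   0.118]
side 339 110 [ 0.459 -0.34   0.144]
side 220 300 [0.478 0.355 0.009]
side 289 238 [0.37  0.205 0.168]
side 320 195 [ 0.399 -0.088  0.019]
side 353 148 [ 0.35  -0.165  0.171]
```

View pics/scene0c.png

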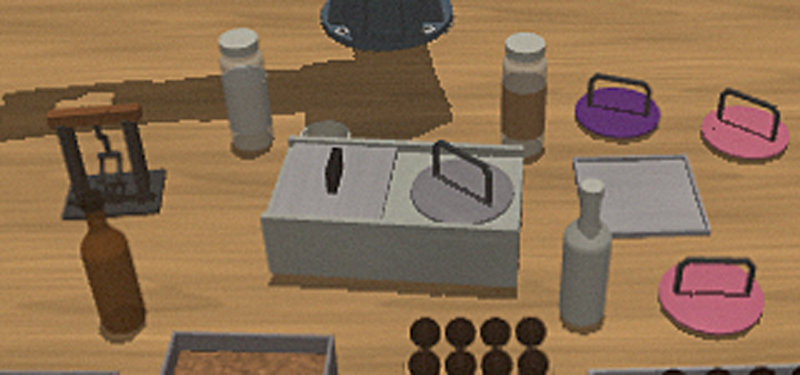

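View pics/side0c.png

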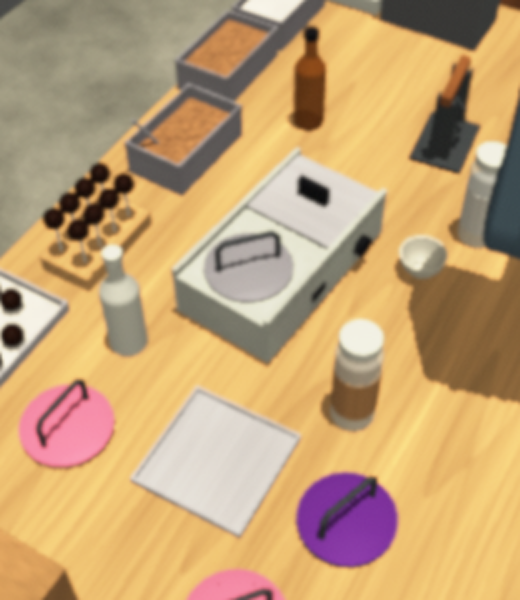

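```bash
cat >> h.py <<'E'
def down(a):
    c,s=np.cos(a),np.sin(a)
    return wq(R.from_matrix(np.array([[c,0,-s],[s,0,c],[0,-1,0]])))
LIM=[(-2.99,2.99),(-.89,2.07),(.3,2.58),(-1.14,4.28),(0,2.63),(-3.12,3.12)]
E
python3 - <<'E'
from h import *
Rm=RT(r.read_ee_rot()).as_matrix(); print(Rm.round(3), np.degrees(np.arctan2(Rm[1,0],Rm[0,0])))
for nm,p in {"lifter":(.465,-.345),"mid":(.53,.2)}.items():
  for a in range(-180,180,30):
    ar=np.radians(a); z=np.array([-np.sin(ar),np.cos(ar),0])
    t=np.array([*p,0.5])-0.07*z
    q=kin.solve_ik(t,down(ar)); print(nm,a,None if q is None else np.round(q,2))
E
```

```text
[[ 0.358 -0.     0.934]
 [-0.934  0.001  0.358]
 [-0.001 -1.     0.   ]] -69.04111705976379
lifter -180 [-0.75  0.04  1.57 -0.    1.53  2.39]
lifter -150 [-0.81 -0.02  1.63 -0.    1.53  1.8 ]
lifter -120 [-0.89 -0.03  1.64 -0.    1.53  1.21]
lifter -90 [-0.94  0.    1.61 -0.    1.53  0.63]
lifter -60 [-0.97  0.07  1.54  0.    1.53  0.08]
lifter -30 [-0.96  0.15  1.45 -0.    1.54 -0.43]
lifter 0 [-0.92  0.23  1.36 -0.    1.55 -0.92]
lifter 30 [-0.87  0.28  1.3  -0.    1.56 -1.39]
lifter 60 [-0.81  0.29  1.29  0.    1.57 -1.86]
lifter 90 [-0.76  0.26  1.32 -0.    1.56 -2.33]
lifter 120 [-0.73  0.2   1.4  -0.    1.55 -2.82]
lifter 150 [-0.72  0.12  1.49 -0.    1.54  2.94]
mid -180 [ 0.27  0.16  1.44 -0.    1.54 -2.87]
mid -150 [ 0.27  0.08  1.53 -0.    1.53  2.89]
mid -120 [ 0.24  0.    1.61 -0.    1.53  2.33]
mid -90 [ 0.17 -0.05  1.66 -0.    1.53  1.74]
mid -60 [ 0.1  -0.06  1.67  0.    1.53  1.15]
mid -30 [ 0.04 -0.02  1.63 -0.    1.53  0.57]
mid 0 [ 0.02  0.05  1.56 -0.    1.53  0.02]
mid 30 [ 0.04  0.13  1.47 -0.    1.54 -0.49]
mid 60 [ 0.08  0.21  1.39  0.    1.55 -0.97]
mid 90 [ 0.13  0.25  1.34 -0.    1.56 -1.44]
mid 120 [ 0.19  0.26  1.33 -0.    1.56 -1.9 ]
mid 150 [ 0.24  0.23  1.36 -0.    1.55 -2.38]
```

```bash
python3 - <<'E'
from h import *
def view(p,adeg,tag,z=.5,off=.07):
    a=np.radians(adeg); zz=np.array([-np.sin(a),np.cos(a),0])
    r.move_ptp(np.array([*p,z])-off*zz,down(a)); r.dwell(.2); snap("wrist",tag)
view((.465,-.345),-70,"wl")
view((.57,.09),-60,"wm")
view((.48,.35),-60,"wt")
print(r.read_time_s())
E
python3 -c "
import cv2,numpy as np
a=[cv2.imread(f'pics/{t}.png')[:300] for t in('wl','wm','wt')]
cv2.imwrite('pics/w1.png',np.hstack(a[:2])[:,:,:] if 0 else cv2.resize(np.vstack([a[0],a[1]]),None,fx=1,fy=1))"
```

```text
4.6333
```

View pics/w1.png

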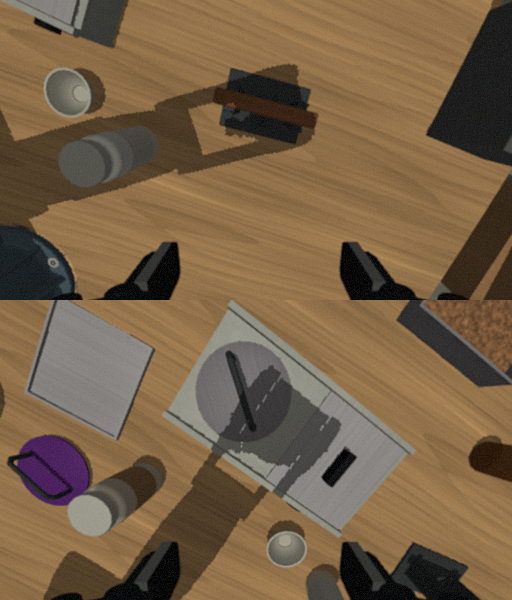

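View pics/wt.png

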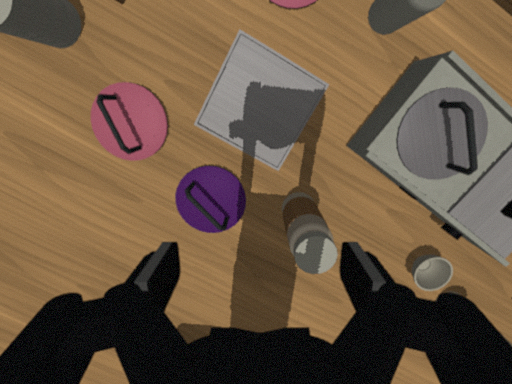

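The wrist crops show the wood T grip over the dark cradle (wl: ends (215,95)-(317,120)). In wm, the steel lid in the melter has its dark loop bar from (231,55) to (252,128), and the cover handle is at (340,167). The grey square tray is at (262,100) in wt. Next I measure them.

```bash
cat >> h.py <<'E'
def load(t):
    f=np.load(f"pics/{t}.npz"); n="wrist"
    pose=(f["p"],f["q"]) if "p" in f else None
    return f["im"],f["d"],pose
def rect(P):
    (c,s,_)=cv2.minAreaRect((P[:,:2]*1000).astype(np.float32)); b=cv2.boxPoints((c,s,_))
    e=[b[1]-b[0],b[2]-b[1]]; e=max(e,key=np.linalg.norm)
    return np.round(np.array(c)/1000,4),np.round(s,1),round(float(np.degrees(np.arctan2(e[1],e[0]))%180),1)
E
python3 - <<'E'
from h import *
def big(m):
    n,l,s,c=cv2.connectedComponentsWithStats(m.astype(np.uint8),connectivity=8)
    return l==1+np.argmax(s[1:,4])
# grip
for t,n in(("wl","wrist"),("scene0","scene"),("side0","side")):
    im,d,pose=load(t); C=cloud(n,d,pose)
    box=(abs(C[...,0]-.465)<.09)&(abs(C[...,1]+.345)<.1)
    m=big(box&(C[...,2]>.125)&(C[...,2]<.17)); P=C[m]
    print("grip",t,m.sum(),rect(P),np.nanpercentile(P[:,2],[5,50,95]).round(4),"uv",np.argwhere(m).mean(0)[::-1].round(1))
    m2=big(box&(C[...,2]>-.005)&(C[...,2]<.03)&(im.max(2)<75));print("  base",m2.sum(),rect(C[m2]))
for t,n in(("wm","wrist"),("wt","wrist"),("scene0","scene"),("side0","side")):
    im,d,pose=load(t); C=cloud(n,d,pose)
    box=(abs(C[...,0]-.57)<.1)&(abs(C[...,1]-.11)<.08)
    m=box&(C[...,2]>.136)&(C[...,2]<.17)
    if m.sum()>5:
        P=C[m]; print("loop",t,m.sum(),rect(P),np.percentile(P[:,2],[5,50,95]).round(4))
    box=(abs(C[...,0]-.58)<.06)&(abs(C[...,1]+.035)<.06)
    m=box&(C[...,2]>.118)&(C[...,2]<.14)
    if m.sum()>5:
        P=C[m]; print("handle",t,m.sum(),rect(P),np.percentile(P[:,2],[5,50,95]).round(4))
    m=(C[...,2]>.08)&(C[...,2]<.115)&(abs(C[...,0]-.58)<.14)&(abs(C[...,1]-.04)<.22)
    print("melter",t,m.sum(),rect(C[big(m)]))
    m=(C[...,2]<.12)&(C[...,2]>-.02)&(im.min(2)>60)&((im.max(2).astype(int)-im.min(2))<28)&(abs(C[...,0]-.48)<.12)&(abs(C[...,1]-.35)<.13)
    if m.sum()>20: print("tray",t,m.sum(),rect(C[big(m)]),np.median(C[big(m)][:,2]))
E
```

```text
grip wl 1931 (array([ 0.4689, -0.3498]), array([ 33.1, 120.1]), 95.8) [0.1291 0.1447 0.1461] uv [265.  107.3]
  base 1563 (array([ 0.4994, -0.3427]), array([ 37.5, 136.1]), 96.5)
grip scene0 297 (array([ 0.4747, -0.3496]), array([ 31.1, 118.1]), 97.9) [0.1276 0.1408 0.1472] uv [117.2 185.9]
  base 465 (array([ 0.4716, -0.3487]), array([ 93. , 127.4]), 96.6)
grip side0 193 (array([ 0.4659, -0.3478]), array([ 35.2, 122.8]), 95.4) [0.1277 0.1427 0.1472] uv [337.4 110.4]
  base 231 (array([ 0.4706, -0.3402]), array([ 73. , 116.1]), 102.2)
loop wm 607 (array([0.5769, 0.1188]), array([90.8,  8.3]), 47.6) [0.1408 0.1491 0.1509]
handle wm 437 (array([ 0.5593, -0.035 ]), array([12.6, 50. ]), 174.6) [0.1199 0.127  0.1286]
melter wm 26765 (array([0.5667, 0.0399]), array([301.8, 162.2]), 84.5)
tray wm 10757 (array([0.4854, 0.3567]), array([162.4, 166.1]), 90.7) 0.004478179315154235
loop wt 658 (array([0.5767, 0.1194]), array([90.9,  9.6]), 47.1) [0.1395 0.1485 0.1508]
melter wt 17792 (array([0.5666, 0.0403]), array([302.1, 162.5]), 84.1)
tray wt 10357 (array([0.4867, 0.3523]), array([160.7, 160.3]), 0.3) 0.0043261774396443076
loop scene0 75 (array([0.5797, 0.1173]), array([87.4, 10. ]), 48.4) [0.1392 0.1475 0.151 ]
handle scene0 57 (array([ 0.5606, -0.0363]), array([12.9, 53.2]), 174.8) [0.1196 0.1262 0.1291]
melter scene0 3733 (array([0.5675, 0.0385]), array([302.2, 169.8]), 84.5)
tray scene0 1354 (array([0.4879, 0.352 ]), array([167.6, 157.9]), 1.2) 0.0037085852295530852
loop side0 105 (array([0.5762, 0.1184]), array([88.6, 12.3]), 47.4) [0.139  0.1469 0.151 ]
handle side0 79 (array([ 0.5568, -0.0338]), array([16.4, 50.1]), 172.1) [0.1192 0.1254 0.1296]
melter side0 4624 (array([0.5657, 0.0385]), array([307.6, 165.7]), 83.9)
tray side0 3284 (array([0.4853, 0.3536]), array([156.8, 159.3]), 90.5) 0.0042438749630205885
```

Run:
```python
from h import *
for t,n in(("wl","wrist"),("scene0","scene"),("side0","side")):
    im,d,pose=load(t); C=cloud(n,d,pose)
    m=(abs(C[...,0]-.467)<.05)&(abs(C[...,1]+.348)<.08)&(C[...,2]>.1415)&(C[...,2]<.15)&(im[...,0]>im[...,2]+15)
    P=C[m]; print(t,m.sum(),rect(P),P.mean(0).round(4))
for t in("wm","wt"):
    im,d,pose=load(t); C=cloud("wrist",d,pose)
    m=(abs(C[...,0]-.577)<.06)&(abs(C[...,1]-.119)<.06)&(C[...,2]>.1475)&(C[...,2]<.156)
    P=C[m]; print(t,m.sum(),rect(P),P.mean(0).round(4))
    # lid disc
    m=(C[...,2]>.094)&(C[...,2]<.102)&(np.hypot(C[...,0]-.577,C[...,1]-.119)<.1)
    # tray walls
    m=(abs(C[...,0]-.487)<.1)&(abs(C[...,1]-.354)<.1)&(C[...,2]>.0075)&(C[...,2]<.014); print(m.sum(),rect(C[m]) )
g=np.array([.469,-.350])
for a in np.radians([6.2,6.2-180]): print(np.round(kin.solve_ik([*g,.29],down(a)),2))
for a in np.radians([47.4-90,47.4+90]): print(np.round(kin.solve_ik([.577,.119,.4],down(a)),2), np.round(kin.solve_ik([.487,.354,.35],down(a)),2))
```

```text
wl 1704 (array([ 0.4697, -0.3498]), array([ 18.3, 120.1]), 96.1) [ 0.4696 -0.3496  0.1448]
scene0 145 (array([ 0.4734, -0.3496]), array([ 25.8, 117.4]), 96.0) [ 0.4729 -0.3489  0.1449]
side0 113 (array([ 0.466 , -0.3478]), array([ 17.6, 122.9]), 94.7) [ 0.4655 -0.3442  0.1446]
wm 476 (array([0.5771, 0.119 ]), array([75.1,  7.9]), 47.6) [0.5779 0.1197 0.1495]
1313 (array([0.4871, 0.3535]), array([159.4, 159.9]), 90.8)
wt 420 (array([0.576 , 0.1194]), array([75.3,  8.9]), 46.6) [0.5769 0.1204 0.1493]
1136 (array([0.4874, 0.3532]), array([158.3, 159.3]), 90.6)
[-0.84  0.33  1.67 -0.    1.14 -0.95]
[-0.84  0.33  1.67 -0.    1.14  2.19]
[ 0.    0.22  1.58 -0.    1.35  0.75] [ 0.43  0.29  1.59 -0.    1.26  1.18]
[ 0.    0.22  1.58  0.    1.35 -2.4 ] [ 0.43  0.29  1.59  0.    1.26 -1.97]
```

Run:
```python
from h import *
c=np.array([.4697,-.3498]); a=np.radians(6.1); X=np.array([np.cos(a),np.sin(a)]);Y=np.array([-X[1],X[0]])
for t,n in(("wl","wrist"),("scene0","scene"),("side0","side")):
    im,d,pose=load(t); C=cloud(n,d,pose)
    x=(C[...,:2]-c)@X; y=(C[...,:2]-c)@Y
    m=(abs(x)<.05)&(abs(y)<.033)&(C[...,2]>.015)&(C[...,2]<.12)
    print(t,m.sum())
    o=np.argsort(-C[m][:,2]); print(np.c_[x[m],y[m],C[m][:,2]][o][::max(1,m.sum()//14)].round(3))
for t,c,s in(("scene0",(100,175,150,235),9),("wl",(205,60,325,150),6)):
    im=load(t)[0][:,:,::-1]; x0,y0,x1,y1=c
    cv2.imwrite(f"pics/{t}_z.png",cv2.resize(im[y0:y1,x0:x1],None,fx=s,fy=s,interpolation=cv2.INTER_CUBIC))
```

```text
wl 271
[[-0.011 -0.001  0.099]
 [-0.014 -0.002  0.095]
 [-0.017  0.004  0.091]
 [-0.022  0.003  0.088]
 [-0.022 -0.011  0.06 ]
 [-0.021 -0.009  0.059]
 [-0.023 -0.012  0.059]
 [-0.019 -0.005  0.058]
 [-0.019 -0.013  0.057]
 [-0.016  0.012  0.047]
 [ 0.017  0.009  0.045]
 [ 0.017 -0.013  0.044]
 [ 0.02  -0.011  0.043]
 [ 0.013 -0.014  0.042]
 [ 0.012 -0.009  0.039]]
scene0 107
[[ 0.004 -0.002  0.118]
 [ 0.006  0.001  0.111]
 [ 0.002  0.001  0.1  ]
 [-0.017  0.005  0.082]
 [-0.015  0.002  0.067]
 [-0.021 -0.004  0.059]
 [-0.019 -0.001  0.056]
 [-0.019 -0.012  0.053]
 [-0.016  0.011  0.048]
 [-0.014 -0.013  0.044]
 [ 0.019  0.008  0.042]
 [ 0.018  0.011  0.041]
 [-0.012  0.013  0.039]
 [ 0.014 -0.007  0.036]
 [-0.004 -0.01   0.034]
 [-0.     0.013  0.031]]
side0 59
[[-0.01   0.006  0.105]
 [-0.016 -0.004  0.094]
 [-0.024 -0.003  0.09 ]
 [-0.022  0.001  0.088]
 [-0.027  0.006  0.085]
 [-0.014 -0.032  0.078]
 [-0.024  0.003  0.073]
 [-0.022  0.004  0.069]
 [-0.027  0.005  0.063]
 [-0.01  -0.032  0.058]
 [-0.027  0.003  0.057]
 [-0.025  0.02   0.053]
 [-0.023  0.01   0.049]
 [-0.018  0.014  0.045]
 [-0.019  0.015  0.042]]
```

View pics/scene0_z.png

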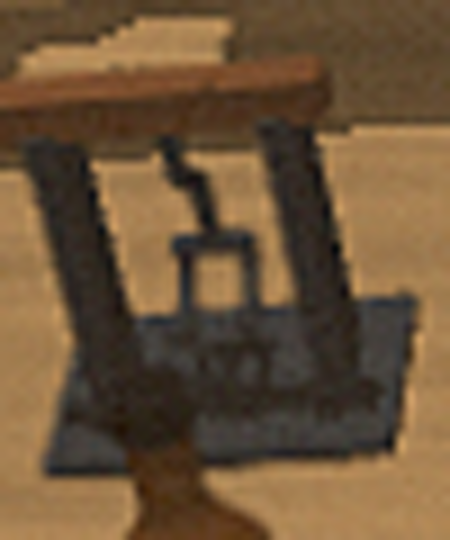

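View pics/wl_z.png

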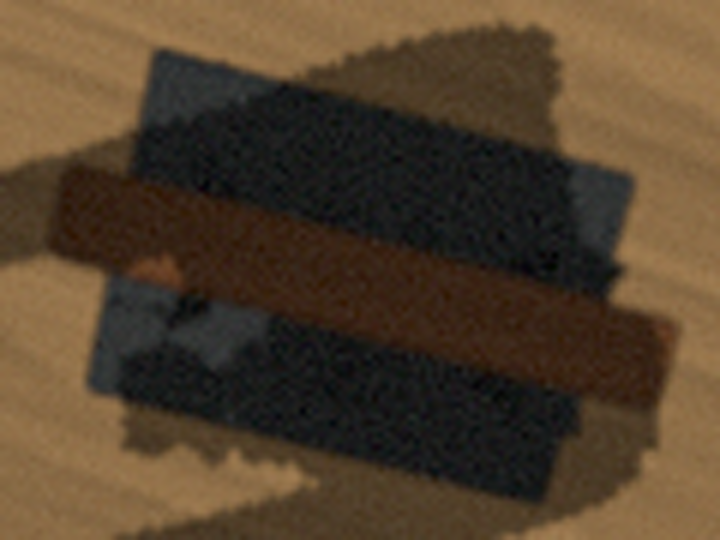

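I choose the steel lid on the melter (the well position computed from the melter's outline is within 3 mm of the loop centre). The lifter's hook points to world +x (yaw 6.1°). Now I grasp the lifter.

Run:
```python
from h import *
a=np.radians(6.1); g=np.array([.4697,-.3498])
r.grip(1.0)
r.move_ptp([*g,.40],down(a))
r.line_to([*g,.290],v=.12)
print("pos",r.read_tool_pos(),r.read_ft_force())
r.grip(0.0,90)
print("w",r.read_width(),r.read_ft_force())
hit=r.line_to([*g,.33],v=.06); print(r.read_ft_force(),r.read_width())
r.line_to([*g,.50],v=.2)
snap("side","s1",(250,0,450,200),3);snap("scene","c1",(60,80,220,250),3)
print(r.read_time_s(),r.read_ft_force(),r.read_tool_pos())
```

```text
pos [ 0.47003091 -0.35008521  0.29092414] [-0.22882912  0.33274036  0.7750573 ]
w 0.19335134404202825 [-0.32439658  0.37141043  3.66223735]
[ 0.15847215  0.55044969 -2.12328943] 0.19470421238586058
10.8667 [-1.31211275  0.14649837 -1.40195491] [ 0.46954322 -0.34965478  0.49791787]
```

View pics/s1.png

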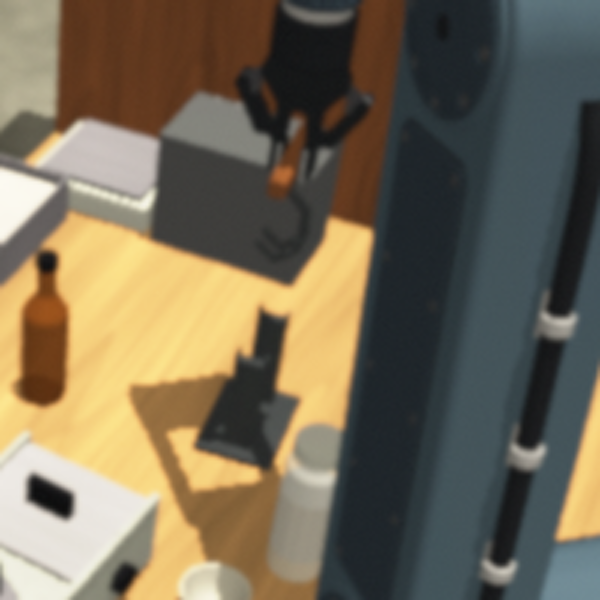

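View pics/c1.png

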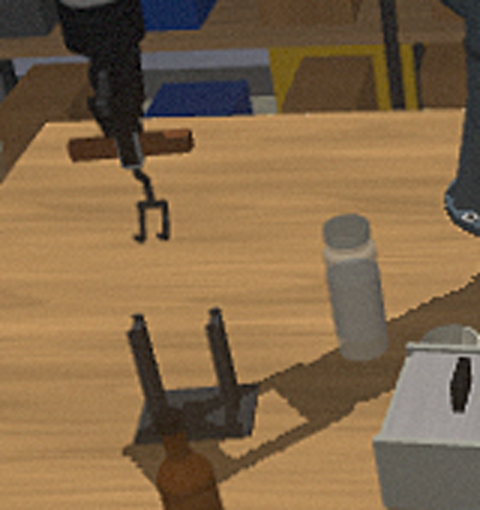

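The lifter is held upright and clear of the cradle (grip at side crop (285,165), prongs at (275,245)). Now a quick check of its pose in the hand.

Run:
```python
from h import *
a=np.radians(6.1); X=np.array([np.cos(a),np.sin(a)]);Y=np.array([-X[1],X[0]])
for t,n in(("s1","side"),("c1","scene")):
    im,d,pose=load(t); C=cloud(n,d); c=pose[0][:2]
    x=(C[...,:2]-c)@X; y=(C[...,:2]-c)@Y; z=C[...,2]-(pose[0][2]-.155)
    m=(abs(x)<.03)&(abs(y)<.07)&(abs(y)>.02)&(abs(z)<.03)
    print(t,"bar",m.sum(),"z pct",np.percentile(z[m],[2,50,98]).round(4),"y",y[m].min().round(4),y[m].max().round(4),"x",np.percentile(x[m],[2,50,98]).round(4),"slope z/y",np.polyfit(y[m],z[m],1).round(3))
    m=(abs(x)<.045)&(abs(y)<.03)&(z<-.07)&(z>-.13)
    print("  prongs",m.sum(),"z",np.percentile(z[m],[2,98]).round(4),"y",np.percentile(y[m],[2,50,98]).round(4),"x",np.percentile(x[m],[2,50,98]).round(4))
    m=(abs(x)<.045)&(abs(y)<.012)&(z<-.045)&(z>-.068)
    print("  shank",m.sum(),"y",np.percentile(y[m],[2,50,98]).round(4),"x",np.percentile(x[m],[2,50,98]).round(4))
```

```text
s1 bar 108 z pct [-0.0069  0.0075  0.012 ] y -0.0585 0.0639 x [-0.0112 -0.0019  0.0065] slope z/y [-0.064  0.007]
  prongs 92 z [-0.1082 -0.0714] y [-0.015   0.0097  0.019 ] x [-0.0273 -0.0085  0.0167]
  shank 24 y [-0.0033  0.0023  0.0063] x [-0.0274 -0.023  -0.0136]
c1 bar 218 z pct [-0.008   0.0044  0.0113] y -0.0599 0.0606 x [-0.0056  0.0073  0.0132] slope z/y [0.007 0.003]
  prongs 80 z [-0.1064 -0.0718] y [-0.015   0.0016  0.0156] x [-0.0217 -0.015   0.0174]
  shank 13 y [-0.0028  0.0005  0.0034] x [-0.0209 -0.0198 -0.0148]
```

Run:
```python
from h import *
a=np.radians(47.2-90); X=np.array([np.cos(a),np.sin(a)]); L=np.array([.5767,.1192])
b=L-.042*X
r.move_ptp([*b,.50],down(a))
r.line_to([*b,.40],v=.2)
print(r.read_ft_force())
print("stop",r.line_to([*b,.377],v=.06,stop_force=5), r.read_tool_pos())
snap("side","s2",(180,100,340,260),4);snap("scene","c2",(190,120,340,270),4)
print(r.read_time_s(),r.read_ft_force())
```

```text
[ 0.54453063 -0.36743092 -0.93115075]
stop False [0.54580381 0.14776846 0.37669084]
13.975 [-0.17425573  0.15908724 -1.31916857]
```

View pics/s2.png

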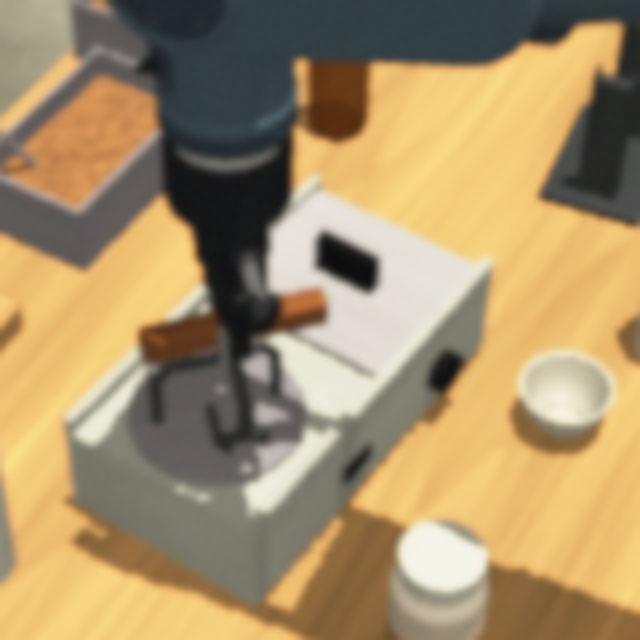

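View pics/c2.png

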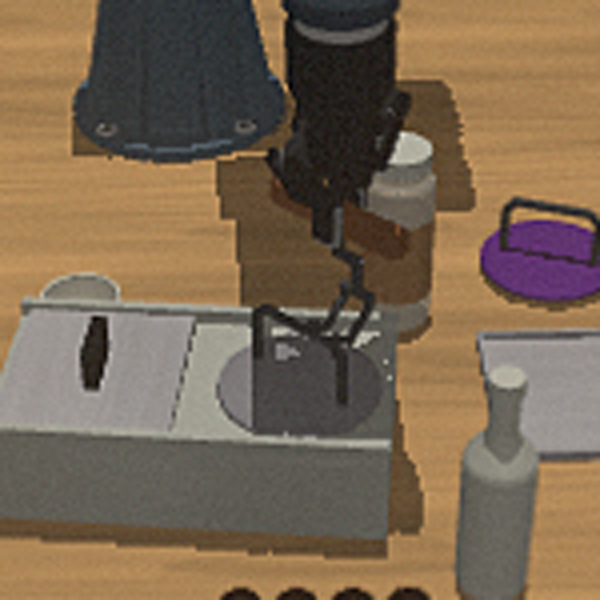

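The prongs stand behind the loop bar and below its height (side crop (215,430)), and the T bar is parallel to the loop. Now I slide in and lift.

Run:
```python
from h import *
a=np.radians(47.2-90); X=np.array([np.cos(a),np.sin(a)]); L=np.array([.5767,.1192])
p=L
print("in",r.line_to([*p,.377],v=.05,stop_force=5),r.read_ft_force(),r.read_tool_pos())
print("up",r.line_to([*p,.396],v=.04,stop_force=6),r.read_ft_force())
print("up2",r.line_to([*p,.406],v=.03),r.read_ft_force(),r.read_width())
snap("side","s3",(180,100,340,260),4);snap("scene","c3",(190,120,340,270),4)
print(r.read_time_s(),r.read_tool_pos())
```

```text
in False [ 0.0334156  -0.47751739 -1.63298038] [0.57655029 0.11934792 0.37691546]
up False [-0.45351927 -0.10524219 -1.46755755]
up2 False [ 0.42241946 -0.59388    -4.91353126] 0.19240493951410564
16.175 [0.57656996 0.11920014 0.40558429]
```

View pics/s3.png

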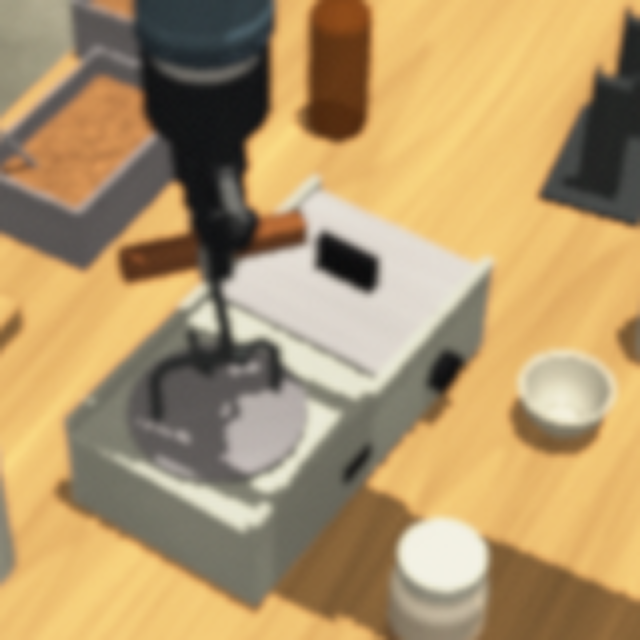

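View pics/c3.png

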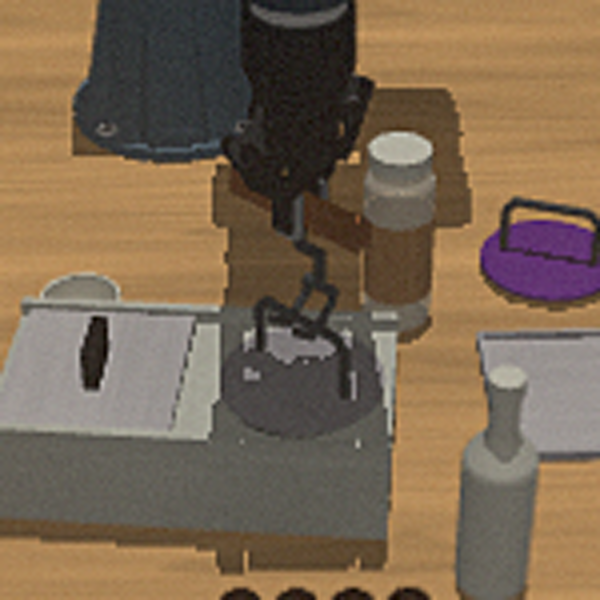

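Run:
```python
from h import *
p=[.5767,.1192]
r.line_to([*p,.53],v=.08); print(r.read_ft_force(),r.read_width())
snap("side","s4",(150,30,390,230),3);im,d,_=snap("scene","c4",(190,80,390,240),4)
C=cloud("scene",d); lz=.53-.155-.098-.058
m=(np.hypot(C[...,0]-p[0],C[...,1]-p[1])<.066)&(abs(C[...,2]-lz-.01)<.02)
P=C[m]; A=np.c_[P[:,:2]-p,np.ones(len(P))]; s=np.linalg.lstsq(A,P[:,2],rcond=None)[0]
print(m.sum(),s.round(3),lz+.01,"tilt deg",np.degrees(np.arctan(np.hypot(*s[:2]))))
print(r.read_time_s())
```

```text
[-0.26407026 -0.97574444 -6.18221725] 0.19472397604371383
889 [-0.038  0.007  0.225] 0.22900000000000004 tilt deg 2.209396798070207
17.975
```

View pics/s4.png

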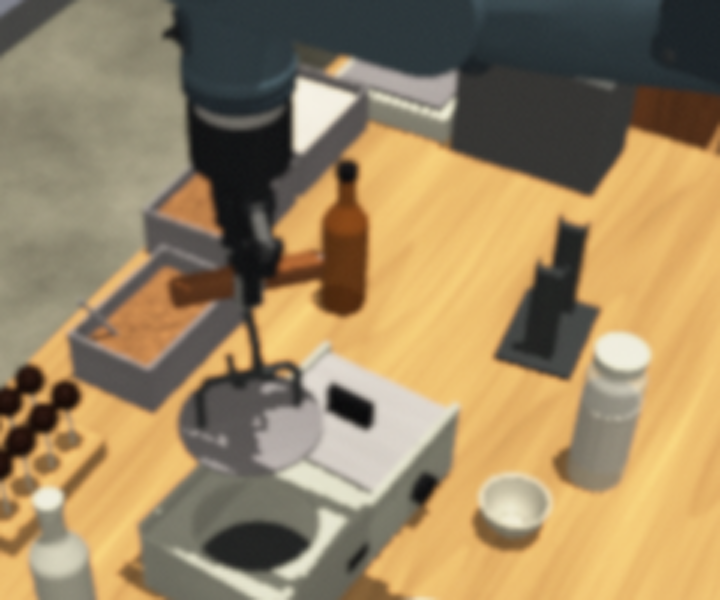

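View pics/c4.png

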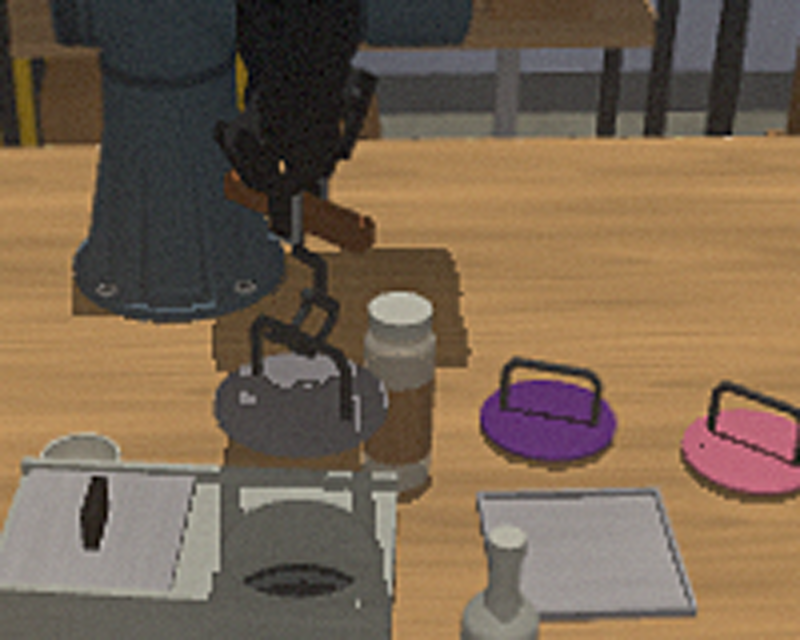

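The lid hangs level (tilt about 2°) above the open well. Now I carry it to the tray.

Run:
```python
from h import *
t=[.4873,.3534]
r.line_to([*t,.53],v=.10); r.dwell(.3)
r.line_to([*t,.36],v=.09); r.dwell(.3)
print(r.read_ft_force(),r.read_tool_pos())
im,d,_=snap("side","s5",(110,150,330,370),3)
im2,d2,_=snap("scene","c5",(250,100,420,250),4)
for n,D in(("side",d),("scene",d2)):
    C=cloud(n,D); lz=.36-.155-.098-.058
    m=(np.hypot(C[...,0]-t[0],C[...,1]-t[1])<.075)&(abs(C[...,2]-lz-.008)<.012)
    P=C[m]; A=np.c_[P[:,:2]-t,np.ones(len(P))]; s=np.linalg.lstsq(A,P[:,2],rcond=None)[0]
    (c,rad)=cv2.minEnclosingCircle((P[:,:2]*1000).astype(np.float32))
    print(n,m.sum(),s.round(3),lz+.01,"circle",np.round(c,1),round(rad,1))
print(r.read_time_s())
```

```text
[-0.06760033  0.66803193 -4.46732887] [0.487321   0.35341677 0.36015059]
side 1421 [-0.005  0.     0.056] 0.05899999999999998 circle [485.9 354.9] 62.3
scene 688 [-0.036  0.01   0.055] 0.05899999999999998 circle [487.3 352.7] 64.1
23.375
```

View pics/s5.png

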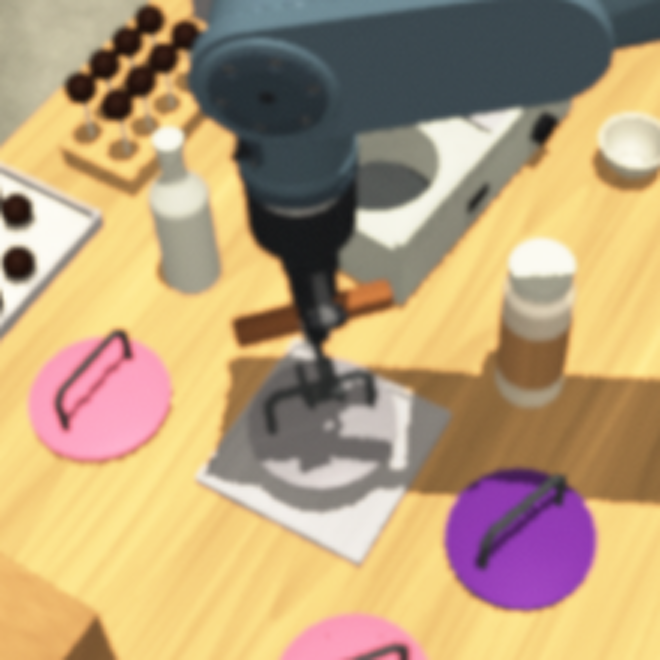

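View pics/c5.png

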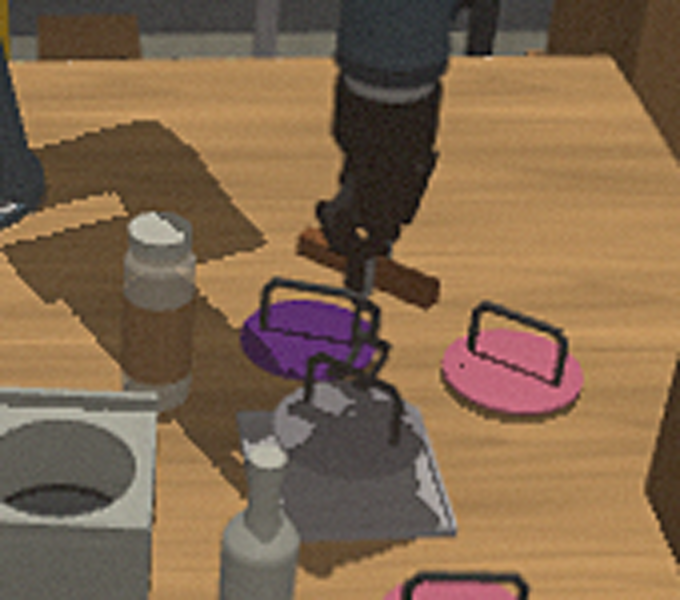

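The lid hangs level and centred over the tray to about 1.5 mm. Lower, unhook, back out.

Run:
```python
from h import *
t=np.array([.4873,.3534]); a=np.radians(47.2-90); X=np.array([np.cos(a),np.sin(a)])
r.line_to([*t,.332],v=.05)
for z in(.328,.325,.323,.321,.319,.316): r.line_to([*t,z],v=.02); print(z,r.read_ft_force()[2].round(2),end=" ")
r.line_to([*t,.301],v=.04); print(r.read_ft_force())
print("back",r.line_to([*(t-.045*X),.301],v=.06,stop_force=5),r.read_ft_force(),r.read_tool_pos())
snap("side","s6",(110,150,330,370),3)
print(r.read_time_s())
```

```text
0.328 -5.33 0.325 -5.51 0.323 -1.96 0.321 -1.93 0.319 -1.43 0.316 -1.12 [ 0.5846764   0.9672477  -0.61756906]
back False [ 0.03499847 -0.58707955 -1.13185338] [0.45441685 0.3839427  0.30107065]
27.2583
```

View pics/s6.png

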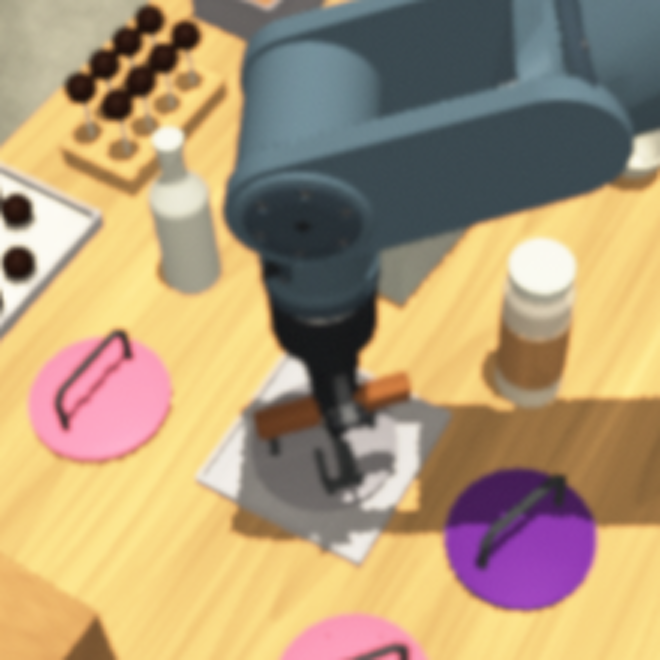

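The lid stays in the tray and the prongs are clear of the loop. Next I return the lifter to its cradle.

Run:
```python
from h import *
t=np.array([.4873,.3534]); a=np.radians(47.2-90); X=np.array([np.cos(a),np.sin(a)])
b=t-.045*X
r.line_to([*b,.50],v=.15)
c=np.radians(6.1); g=np.array([.4697,-.3498])
r.move_ptp([*g,.50],down(c))
r.dwell(.2); r.line_to([*g,.345],v=.15); r.dwell(.2)
print(r.read_ft_force(),r.read_tool_pos(),r.read_width())
snap("side","s7",(270,40,430,200),3.5);snap("scene","c7",(70,120,200,250),4)
print(r.read_time_s())
```

```text
[ 0.02343963 -0.31652164 -1.69420695] [ 0.46988555 -0.35000097  0.34597413] 0.19425284762656786
33.0167
```

View pics/s7.png

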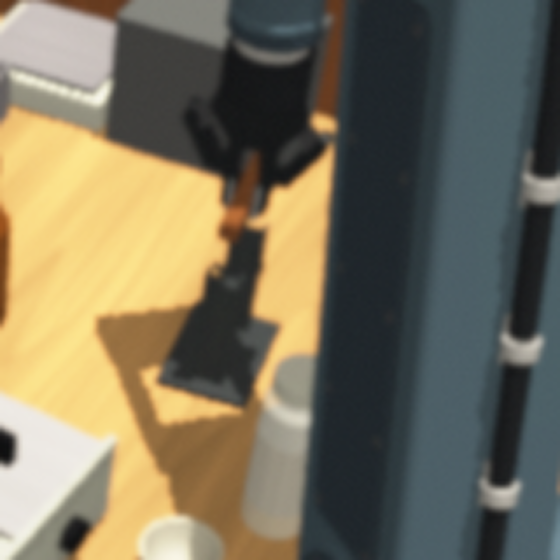

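View pics/c7.png

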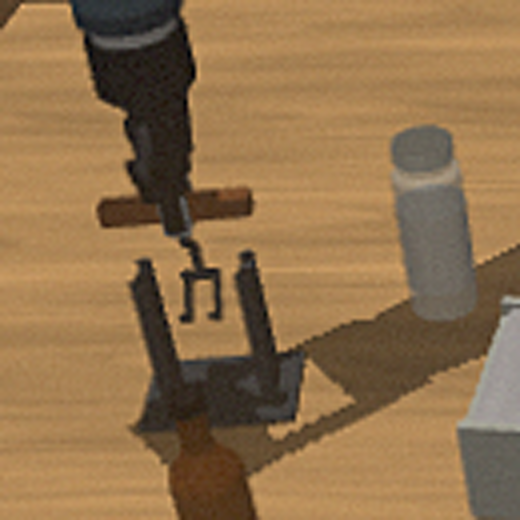

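The prongs are centred between the posts (scene crop (203,290)), with the bar aligned across them. Lowering.

Run:
```python
from h import *
c=np.radians(6.1); g=np.array([.4697,-.3498])
r.line_to([*g,.30],v=.06); print(r.read_ft_force())
print("stop",r.line_to([*g,.289],v=.02,stop_force=4),r.read_tool_pos(),r.read_ft_force())
r.grip(0.5); print(r.read_width(),r.read_ft_force())
r.grip(1.0)
r.line_to([*g,.42],v=.12); print(r.read_ft_force())
snap("side","s8",(270,40,430,200),3.5);im,d,_=snap("scene","c8",(70,120,200,250),4)
C=cloud("scene",d); m=(abs(C[...,0]-.467)<.05)&(abs(C[...,1]+.348)<.08)&(C[...,2]>.1415)&(C[...,2]<.16)&(im[...,0]>im[...,2]+15)
print(rect(C[m]),np.median(C[m][:,2]),r.read_time_s())
```

```text
[ 0.45207803  0.96024155 -1.31148491]
stop True [ 0.46967815 -0.34976355  0.29041134] [-0.13820361 -0.38213652  4.89979036]
0.49747978837009327 [-0.80630698 -0.29983973 -0.64003499]
[ 0.82499842 -0.04708562 -0.45989671]
(array([ 0.4731, -0.3486]), array([ 24.2, 116.3]), 95.4) 0.14481810463510442 36.6167
```

View pics/s8.png

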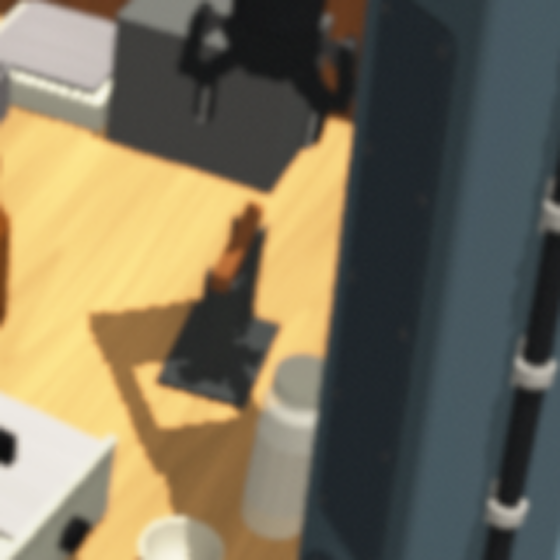

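View pics/c8.png

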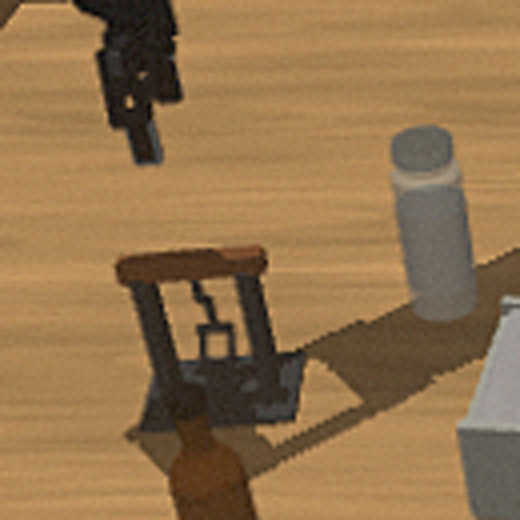

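The lifter hangs upright in the cradle. Now the cover, pushed by its handle with shut fingers.

Run:
```python
from h import *
th=np.radians(84.5); Y=np.array([np.cos(th),np.sin(th)]); a=th-np.pi/2
h=np.array([.5593,-.035]); s=h-.048*Y
g=np.array([.4697,-.3498])
r.line_to([*g,.46],v=.2)
r.move_ptp([*s,.42],down(a)); r.grip(0.0,40)
r.line_to([*s,.30],v=.15)
print("dn",r.line_to([*s,.279],v=.05,stop_force=5),r.read_tool_pos(),r.read_ft_force())
print("push1",r.line_to([*(s+.12*Y),.279],v=.06,stop_force=12),r.read_tool_pos(),r.read_ft_force())
snap("side","s9",(180,100,340,260),4)
print(r.read_time_s())
```

```text
dn False [ 0.55463159 -0.08274797  0.278683  ] [-0.29223464 -0.41067019  0.81066239]
push1 False [0.56602985 0.03662391 0.27884113] [0.55625653 0.50131799 0.86088783]
42.5417
```

View pics/s9.png

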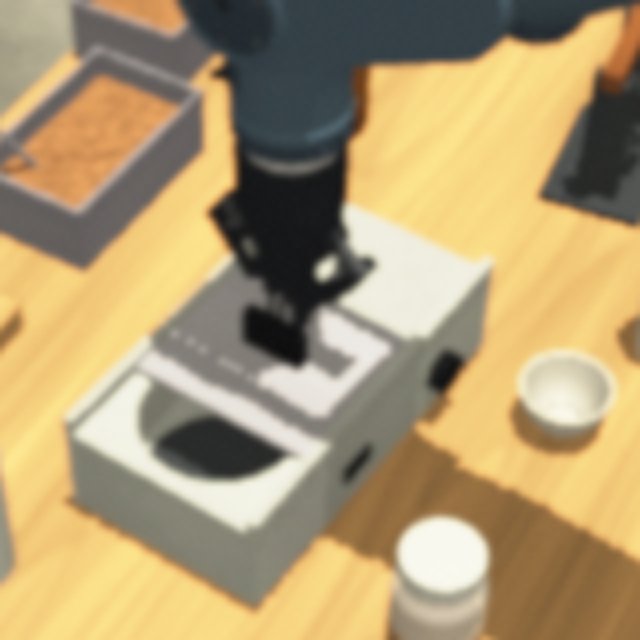

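The cover is sliding well, about half-way over the well. I push on to the end stop.

Run:
```python
from h import *
th=np.radians(84.5); Y=np.array([np.cos(th),np.sin(th)])
h=np.array([.5593,-.035]); s=h-.048*Y
p=r.line_to([*(s+.205*Y),.279],v=.05,stop_force=14)
e=np.array(r.read_tool_pos()); print("stop",p,e,r.read_ft_force(),"travel from s",(e[:2]-s)@Y)
r.line_to([*(e[:2]-.03*Y),.279],v=.08); r.line_to([*(e[:2]-.03*Y),.42],v=.2)
r.move_ptp([.40,-.10,.50],r.read_ee_rot()); r.dwell(.3)
im,d,_=snap("side","s10",(100,60,400,360),2);im2,d2,_=snap("scene","c10",(80,110,420,290),2)
for n,D in(("side",d),("scene",d2)):
    C=cloud(n,D); m=(abs(C[...,0]-.575)<.05)&(abs(C[...,1]-.12)<.06)&(C[...,2]>.115)&(C[...,2]<.14)
    print(n,m.sum(),rect(C[m]),"travel",(np.array(rect(C[m])[0])-h)@Y)
print(r.read_time_s())
```

```text
stop True [0.57236136 0.1003344  0.27874169] [-0.56676862 -2.89298038  2.48826504] travel from s 0.18396321866552814
side 100 (array([0.5735, 0.1189]), array([14. , 52.9]), 174.1) travel 0.154552484614496
scene 58 (array([0.5768, 0.117 ]), array([11.5, 54.7]), 173.7) travel 0.15297752282091512
46.5
```

View pics/s10.png

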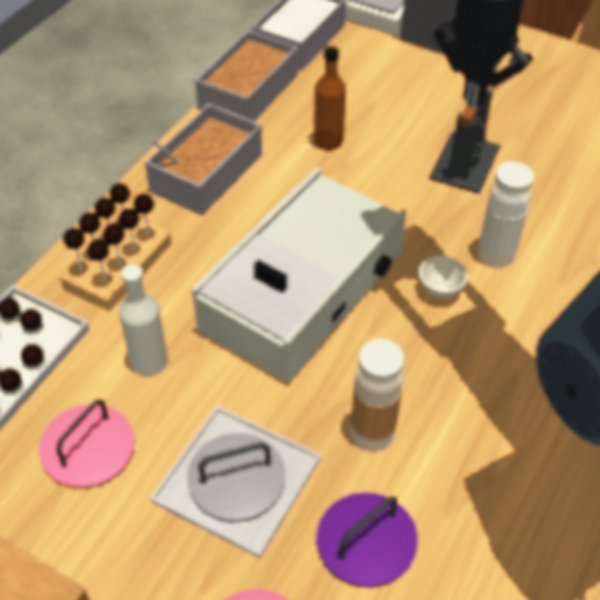

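View pics/c10.png

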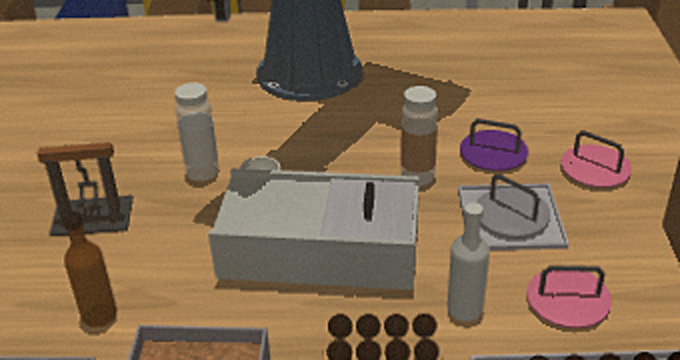

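Everything looks right. Handle is at the well centre (0.575,0.118). I make one short second push to confirm the end stop, since force dropped after the stop.

Run:
```python
from h import *
th=np.radians(84.5); Y=np.array([np.cos(th),np.sin(th)]); a=th-np.pi/2
e=np.array([.57236,.10033]); s=e-.03*Y
r.move_ptp([*s,.40],down(a)); r.line_to([*s,.279],v=.12,stop_force=8)
p=r.line_to([*(e+.012*Y),.279],v=.02,stop_force=14)
f=np.array(r.read_tool_pos()); print("stop",p,"advance mm",1000*(f[:2]-e)@Y,r.read_ft_force())
r.line_to([*s,.279],v=.1); r.line_to([*s,.42],v=.2)
r.move_ptp([.40,-.10,.50],r.read_ee_rot()); r.dwell(.3)
for n in("side","scene"):
    im,d,_=snap(n,n+"end"); im0=load(n+"0")[0]; D=cloud(n,d)
    m=(abs(D[...,0]-.575)<.05)&(abs(D[...,1]-.12)<.06)&(D[...,2]>.115)&(D[...,2]<.14); print(n,"handle",rect(D[m]))
    m=(np.hypot(D[...,0]-.4873,D[...,1]-.3534)<.075)&(D[...,2]>.016)&(D[...,2]<.028)
    c,rad=cv2.minEnclosingCircle((D[m][:,:2]*1000).astype(np.float32)); print("lid",np.round(c,1),round(rad,1),np.median(D[m][:,2]))
    D0=cloud(n,load(n+"0")[1])
    for nm,x,y,h,w in(("jarb",.375,.205,.17,.05),("jara",.35,-.166,.17,.05),("ba",.70,.255,.19,.05),("bb",.68,-.33,.19,.09)):
        o=[]
        for Q in(D0,D):
            k=(abs(Q[...,0]-x)<w)&(abs(Q[...,1]-y)<w)&(Q[...,2]>h-.02)&(Q[...,2]<h+.02); o.append(Q[k].mean(0).round(3) if k.any() else None)
        print(nm,*o)
print(r.read_time_s())
```

```text
stop True advance mm 0.07065050791681864 [ 0.54339767 -1.39732636  0.98436429]
side handle (array([0.5734, 0.1175]), array([17.5, 50.7]), 174.0)
lid [485.  355.4] 61.7 0.02053646808940579
jarb [0.365 0.21  0.168] [0.365 0.21  0.168]
jara [ 0.346 -0.171  0.167] [ 0.34  -0.172  0.167]
ba [0.687 0.258 0.186] [0.687 0.257 0.185]
bb [ 0.693 -0.279  0.185] [ 0.693 -0.28   0.184]
scene handle (array([0.5754, 0.1167]), array([11.8, 56.1]), 178.6)
lid [490.9 354.6] 62.0 0.019887408486794322
jarb [0.378 0.204 0.166] [0.378 0.204 0.166]
jara [ 0.354 -0.177  0.166] [ 0.354 -0.177  0.166]
ba [0.698 0.255 0.185] [0.697 0.255 0.185]
bb [ 0.703 -0.282  0.185] [ 0.703 -0.282  0.184]
52.8083
```

The stop is confirmed (0.07 mm further), the lid is centred and the bystanders have not moved.

```bash
python3 -c "
from cell import r
print(r.job_done(), r.read_time_s())"
```

```text
the job is handed in; nothing more can be done
the job is handed in; nothing more can be done
```

The job is done and handed in at about 53 s of robot time. I hooked the lid, set it in the drip tray, hung the lifter back upright in its cradle, and then slid the cover home.

What the last checks showed:

- **Lid:** it measured about 2° of tilt as it hung above the well. It lies in the tray about 2–4 mm from the centre; the two cameras disagree on x by about 6 mm, with the tray centre between their readings.
- **Lifter:** it hangs upright in its cradle, with the top of the grip at 0.145 m, the same as at the start.
- **Cover:** it is against its end stop; a second push moved only 0.07 mm more before stopping. The handle stands over the well centre. The cameras put its travel at about 153–155 mm rather than the nominal 158 mm, but they measured the handle start about 4–5 mm short of the nominal zero position, which would explain the difference.
- **Bottles and jars:** positions before and after agree to about 1 mm. The one exception is the white-capped jar or bottle nearest the robot, which shifted 6 mm in the side view only. The arm partly hid it there at the start, and the scene view shows no change.
- **Bowl:** I checked it only by eye in the pictures, where it looked undisturbed.

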